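# Set the length stop of a cigar cutter

## Task

On the cigar cutter, push the length stop along its rail towards the knife with a fingertip until its spring plunger clicks into the middle one of the three notches. Then, with the stop set, tip its stop arm over with a fingertip so that it lies level across the trough, and draw the hand clear. Only push, gently: do not grip or lift anything or pull up the plunger, do not shove the cutter about, leave the knife lever up and leave the other things where they are.

Things in the scene. Friction and masses are not known exactly. Their poses are not given: they have to be found in the camera images.
- cutter: Bench cutter standing loose on the cloth, about 4 kg; slides at 20 N or more. Dark wooden base 100 mm (its x) by 285 mm (its y), top 28 mm above the cloth; z up. Origin on the cloth, 7.5 mm to +y of the base's middle. Knife head at the end y = -120 mm, its lever rising to 220 mm. A brass V trough 40 mm wide, rims 51 mm above the cloth, runs along y, its middle at x = -22 mm.
- length_stop (a joint): Brass block 36 mm across the rail, 34 mm along it, 43 to 64 mm above the cloth. Value in m: 0 at the rail's outer end, growing along the cutter's -y towards the knife, to 0.105; 0.030, 0.060, 0.090 in the outer, middle, inner notch. Starts at 0 to 0.030. Slides at 1 to 3 N; within 2 to 3 mm of a notch it is drawn in by itself (the push falls away); 8 to 12 N push it out again.
- push_face (a point): Centre of the flat upright back face of the length stop (36 mm wide, 21 mm high), turned away from the knife, 54 mm above the cloth, 12 mm above the rail, 12 mm to the cutter's +y of the plunger's axis. Pushed along the cutter's -y. Nothing stands behind it above the rail's top.
- middle_notch (a point): Centre of the middle notch, at the rail's top. The steel rail, 20 mm wide, runs along the cutter's y at x = +22 mm from y = -30 to +130 mm, top 42 mm above the cloth; three V-shaped cross notches 10 mm wide at y = +72 (outer), +42 (middle), +12 mm (inner), each with a pale line scribed beside it on the base.
- plunger (a joint): Spring plunger, upright in the length stop, with a dark knurled knob 14 mm across whose top is 81 mm above the cloth. Value in m: about -0.0005 with its ball riding on the rail's top, about -0.0025 when it has dropped into a notch, positive when pulled up.
- stop_arm (a joint): Brass bar 52 mm long, 10 wide (along the rail), 8 thick, with a small tab, hinged on the stop's trough side: axis parallel to the rail at cutter x = 0, 60 mm above the cloth, 14 mm nearer the knife than the plunger. In rad: 0 leaning back 30 degrees from upright, away from the trough (start); 2.094 level across the trough (cutter's -x). Some 20 degrees past upright it drops by itself.
- stop_arm_end (a point): Free end of the stop arm, on its centre line; at the start 105 mm above the cloth and 26 mm (+x of the cutter) from its hinge.
- knife_lever (a joint): Knife lever at the far end of the cutter, held up by a spring. Value in rad: 0 up, growing as it is pressed down. To be left up.
- rolling_knife: Bystander: crescent steel knife 110 mm long, 7 mm thick, lying on a round wooden board (280 mm across, 20 mm high) on the robot's right. Origin under its middle.
- paste_dish: Bystander: clear open plastic dish 62 mm square, 34 mm high, on the robot's left. Origin under its middle.
- mould: Bystander: dark wooden cigar mould 110 by 300 mm, 49 mm high, beyond the cutter. Origin under its middle.
- lantern: Bystander: brass lantern with a candle, 120 mm square, 245 mm high, at the far left. Origin under its middle.

How it is judged:
On the way, in this order (a step that is already met when the one before it is completed fails the run):
1. the length stop is in the middle notch, plunger dropped, stop arm still up (value of joint length_stop between 0.0575 and 0.0625 m and value of joint plunger below -0.0015 m and value of joint stop_arm below 1.2 rad), for 0.2 s.
2. the stop arm lies level across the trough (value of joint stop_arm above 2 rad), for 0.2 s.
At the end, for the whole second after the job is handed in: The length stop rests in the middle notch (within 2.5 mm, plunger dropped below -1.5 mm), the stop arm lies level across the trough (within about 5 degrees), the knife lever is up and the cutter is at rest within 30 mm of where it stood (value of joint length_stop between 0.0575 and 0.0625 m and value of joint plunger below -0.0015 m and value of joint stop_arm above 2 rad and value of joint knife_lever below 0.1 rad and linear speed of cutter below 0.01 m/s and distance of cutter from where it was at the start of the episode below 0.03 m); the robot touches nothing.
It fails at once if the cutter was shoved, tilted or lifted (distance of cutter from where it was at the start of the episode above 0.03 m or angle between cutter's own z axis and vertical above 0.1 rad or height (world z) of cutter above 0.01 m).
It fails at once if the cutter or its stop was gripped or pushed hard (over 35 N) (contact force between the fingers and cutter above 35 N).
It fails at once if the plunger was pulled up (value of joint plunger above 0.004 m).
It fails at once if the knife lever was pressed down (value of joint knife_lever above 0.2 rad).
It fails at once if a bystander was moved (distance of any of rolling_knife, paste_dish, mould, lantern from where it was at the start of the episode above 0.02 m).
It also fails if it takes over 54 s, if anything falls off the work surface, if the arm or the gripper's body presses on something with over 40 N, if the wrist force passes 120 N, or if a joint passes its speed limit or range.

## Robot

A 6-joint arm with a two-finger parallel gripper is mounted at the origin on the work surface. World frame = base frame: x ahead of the robot, y to its left, z up, the work surface at z = 0. Lengths are in m, angles in rad, forces in N, time in s.
With the tool pointing down it reaches from about 0.225 to 0.875 m from the base axis. Payload 3.4 kg.
Tool frame: the origin (TCP) lies between the finger pads; the fingertips stand 11 mm ahead of it and the grasp point (between the pads) lies 8 mm behind it; z points along the fingers, y is the line along which they close (so a half turn about z gives the same grasp; the last joint's range is limited). The gripper opens to 85 mm and grips with 20 to 120 N. Pads are 22 mm wide; open, the fingers measure 114 mm over their backs; the gripper's body (76 mm by 85 mm) begins 54 mm behind the grasp point. The pads swing forward as they close: fully open they stand 13 mm farther back than shut.
Start: joints at [-1.352, 0.276, 1.505, -0, 1.361, -0.121], TCP at [0.192, -0.542, 0.242] pointing down, gripper open.
Joint ranges: [-2.89, 2.89], [-0.75, 2.08], [0.22, 2.7], [-1.18, 4.32], [0.11, 2.71], [-2.7, 2.7]. Speed limits (rad/s): [2.57, 2.57, 3.14, 3.14, 3.14, 3.14].

## Interface

Orientations are given as a unit quaternion [w, x, y, z].
In Python, from rig import sensors, eyes, manip gives the robot as it stands.
- The arm moves only by the tool drive_tool, never from a script. Its argument "deltas" is a list of rows, each an object with "linear": the shift along the world's x, y, z in mm, a list of three; "twist": the turn about the world's z in degrees; "claw": the opening, from 0 (shut) to 1 (fully open). In form: [{"linear": [tx, ty, tz], "twist": twist, "claw": claw}, ...]. A call has 1 to 12 rows; each row is the pose to reach, as a shift and turn from the pose commanded when the call began; what a row does not reach only later rows make up. A row lasts 1/12 s, in which the tool goes at most 41.7 mm and 7.16 degrees, less where a joint would pass 70% of its speed; a pose out of reach is approached as far as the arm can. A call with a gripper value outside its range is refused whole. The fingers move at their own pace and stop on an object; "squeeze" is the grip in N (left out, the last holds). Time passes only in rows, so rows that repeat a pose let the fingers close. It gives the time, the measured TCP pose, the force, the opening and the grip force at its end, in the units of the state.
- sensors.get_state(): the state, without advancing time (a new reading comes with each control period).
- eyes.get_image(name): name is "scene" or "top" or "wrist"; returns the picture (420x560x3 uint8, red, green, blue); there is no depth.
- eyes.camera_model(name): a dict with "intrinsics" (3x3 intrinsics, pixels), "R" (3x3) and "t" (3): a world point X has camera coordinates R X + t. Camera axes: x right, y down, z forward; pixel columns grow to the right and rows downward; lengths in m; the calibration is good to about 2 mm. A picture is of the moment at which its call begins: read the wrist's pose just before it. camera_model takes no time and is no camera call; for the wrist camera it gives the pose at the moment of the call.
- manip.sign_off(): hands the job in; it is judged then, once.
The state is a dict: "clock": time; "qpos": joint angles; "qd": joint speeds; "effort": joint torques, N m; "position": TCP position; "ee_rot": TCP orientation; "contact_force": force on the tool from outside, world axes, zero at the start; "moment": the same for the moment, N m; "width": finger opening in m; "gripper_force": force on a finger pad.
Only numpy, scipy, OpenCV 4.12 (cv2) and the standard library are available. Lean on these libraries where they do the work, as an engineer would, in place of code of your own. Each camera call takes 0.05 s, during which the arm holds its last target. There are 200 camera calls.

## Working session

There is one attempt and no reset: what is moved stays moved. The work goes in short steps, Python scripts to look and compute and a tool call to move; the robot and the scene stay as the last step left them, time stands still between calls to the robot, and variables do not carry over. Pictures are saved under pics/ and viewed, at most 10 in all, crops included, and the job is handed in when it is done.

Besides the shell and the picture viewer there is one more tool, called after ">>>" by a JSON object that holds its "name" and its "arguments". drive_tool: Moves the arm, as the interface text tells. Its arguments: {"type":"object","properties":{"deltas":{"type":"array","items":{"type":"object","properties":{"linear":{"type":"array","items":{"type":"number"}},"twist":{"type":"number"},"claw":{"type":"number"}}}},"squeeze":{"type":"number"}},"required":["deltas"]}

```bash
mkdir -p pics
python3 - <<'E'
from rig import sensors, eyes
import cv2,numpy as np
np.set_printoptions(precision=4,suppress=True)
s=sensors.get_state();print(s)
for n in("top","scene"):
    cv2.imwrite(f"pics/{n}0.png",eyes.get_image(n)[:,:,::-1])
    print(n,eyes.camera_model(n))
E
```

```text
{'clock': 0.0, 'qpos': array([-1.352 ,  0.2766,  1.5061, -0.    ,  1.3607, -0.121 ]), 'qd': array([ 0.0004,  0.0023,  0.0006,  0.0026, -0.0005, -0.0013]), 'effort': array([  0.0008, -41.6777, -24.5807,  -0.    ,   0.011 ,  -0.    ]), 'position': array([ 0.1915, -0.5416,  0.2414]), 'ee_rot': array([-0.0009,  0.9856,  0.1691, -0.    ]), 'contact_force': array([-0.3066, -0.27  ,  0.5008]), 'moment': array([-0.0045,  0.0043,  0.0287]), 'gripper_force': 0.0, 'width': 0.08554451140242972}
top {'intrinsics': array([[543.9682,   0.    , 273.4435],
       [  0.    , 543.9682, 210.8638],
       [  0.    ,   0.    ,   1.    ]]), 'R': array([[ 0.0191, -0.9998,  0.004 ],
       [-0.972 , -0.0195, -0.234 ],
       [ 0.2341,  0.0006, -0.9722]]), 't': array([-0.0198,  0.6014,  1.5393])}
scene {'intrinsics': array([[483.7653,   0.    , 266.6924],
       [  0.    , 483.7653, 212.2373],
       [  0.    ,   0.    ,   1.    ]]), 'R': array([[ 0.8457,  0.5334, -0.0177],
       [ 0.4175, -0.6819, -0.6005],
       [-0.3324,  0.5005, -0.7994]]), 't': array([-0.4836, -0.2028,  1.7086])}
```

View pics/top0.png

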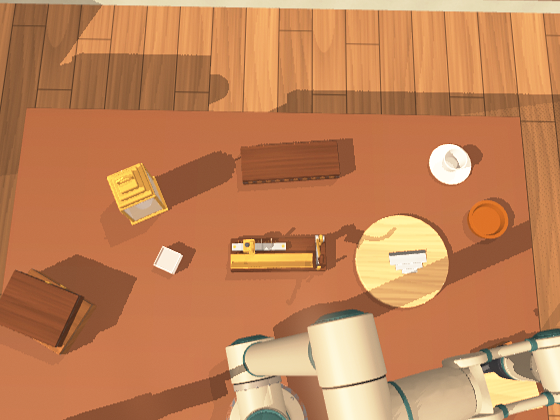

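View pics/scene0.png

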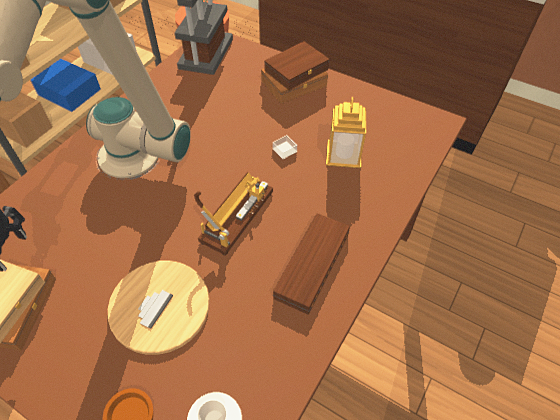

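The top view shows the cutter at (230–325, 237–270), with its knife at the right (world −y) and its rail on the far side (world +x). The stop is at about (250, 244). The scene view agrees, with the arm up near (262, 185). Next I'll enlarge both.

Run:
```python
import cv2,numpy as np
a=cv2.imread("pics/top0.png")[225:285,220:340]; b=cv2.imread("pics/scene0.png")[165:260,190:285]
A=cv2.resize(a,None,fx=6.5,fy=5,interpolation=cv2.INTER_CUBIC)
A=cv2.resize(a,(780,390),interpolation=cv2.INTER_CUBIC)
cv2.imwrite("pics/topc.png",A)
cv2.imwrite("pics/scenec.png",cv2.resize(b,(590,590),interpolation=cv2.INTER_CUBIC))
```

```text
(no output)
```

View pics/topc.png

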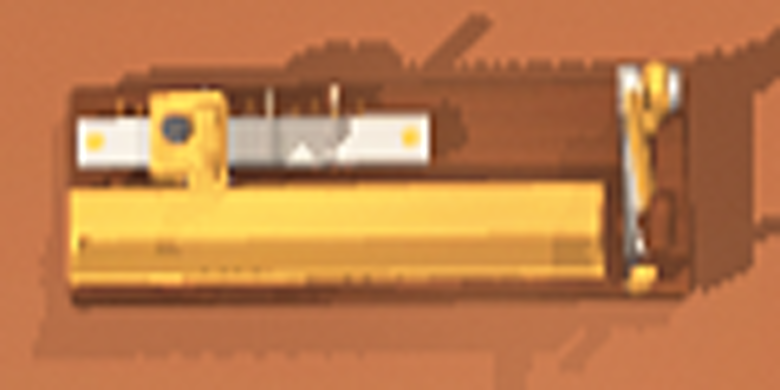

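The crop shows the rail from x=78 to 430 (rows 115–166), the knob at (177,127), the stop from x=150 to 228, and scribed lines at about 270 and 335. The trough spans rows 183–285.

```bash
cat > h.py <<'E'
import numpy as np
from rig import eyes
np.set_printoptions(precision=4,suppress=True)
def ray(m,uv,z):
    R,t=m["R"],m["t"]; c=-R.T@t
    d=R.T@np.linalg.inv(m["intrinsics"])@[*uv,1.]
    return c+d*(z-c[2])/d[2]
E
python3 - <<'E'
from h import *
m=eyes.camera_model("top")
P={}
for n,x,y,z in [("railL",78,140,.042),("railR",430,140,.042),("knob",177,127,.081),("rimL",70,285,.051),("rimR",605,280,.051),("rimLi",70,183,.051),("blkL",150,130,.064),("blkR",228,130,.064),("line2",270,100,.028),("line3",335,100,.028)]:
    P[n]=ray(m,((x+.5)/6.5-.5+220,(y+.5)/6.5-.5+225),z); print(n,P[n])
d=P["railR"]-P["railL"]; print("len",np.linalg.norm(d),"yaw",np.degrees(np.arctan2(d[0],-d[1])))
u=-d/np.linalg.norm(d)   # cutter +y
xx=np.array([u[1],-u[0],0])
o=(P["railL"]+P["railR"])/2-.022*xx-.05*u; o[2]=0
print("origin",o,"knob in cutter",(P["knob"]-o)@xx,(P["knob"]-o)@u,[(n,(P[n]-o)@xx,(P[n]-o)@u) for n in P])
E
```

```text
railL [0.4986 0.1142 0.042 ]
railR [ 0.5018 -0.0466  0.042 ]
knob [0.4986 0.0673 0.081 ]
rimL [0.431  0.1147 0.051 ]
rimR [ 0.4379 -0.1261  0.051 ]
rimLi [0.4773 0.1164 0.051 ]
blkL [0.5    0.0802 0.064 ]
blkR [0.5007 0.0451 0.064 ]
line2 [0.5215 0.0273 0.028 ]
line3 [ 0.5221 -0.0028  0.028 ]
len 0.1608212529861548 yaw 1.1315043753754108
origin [ 0.4792 -0.0166  0.    ] knob in cutter 0.02111826384026906 0.0834825123376077 [('railL', np.float64(0.022000000000000026), np.float64(0.13041062649307744)), ('railR', np.float64(0.022000000000000026), np.float64(-0.030410626493077405)), ('knob', np.float64(0.02111826384026906), np.float64(0.0834825123376077)), ('rimL', np.float64(-0.04562425646635174), np.float64(0.1322002604115979)), ('rimR', np.float64(-0.043405968864882724), np.float64(-0.10859682634698939)), ('rimLi', np.float64(0.0007157906205194392), np.float64(0.1330272001646356)), ('blkL', np.float64(0.022755697620744784), np.float64(0.09641273568302201)), ('blkR', np.float64(0.022756104805305197), np.float64(0.06124928351423505)), ('line2', np.float64(0.04314820305402776), np.float64(0.04305612843895699)), ('line3', np.float64(0.043149597357327284), np.float64(0.013014557876738943))]
```

All the measured sizes agree with the given ones. The cutter origin is (0.479, −0.017), yaw is about +1.1°, and the stop value is about 0.0185. The push face is at about (0.499, 0.079). I'm moving behind it, high up and with the claw shut.

>>> {"name": "drive_tool", "arguments": {"deltas": [{"linear":[0,0,40],"twist":0,"claw":0},{"linear":[20,40,70],"twist":-4,"claw":0},{"linear":[40,75,70],"twist":-6,"claw":0},{"linear":[60,110,70],"twist":-8,"claw":0},{"linear":[75,145,70],"twist":-10,"claw":0},{"linear":[90,180,70],"twist":-12,"claw":0},{"linear":[110,215,70],"twist":-14,"claw":0},{"linear":[125,250,70],"twist":-16,"claw":0},{"linear":[140,285,70],"twist":-18.4,"claw":0},{"linear":[160,320,70],"twist":-18.4,"claw":0},{"linear":[175,355,70],"twist":-18.4,"claw":0},{"linear":[190,390,70],"twist":-18.4,"claw":0}], "squeeze": 20}}

```text
clock: 1.1
position: [0.3818, -0.1502, 0.3121]
ee_rot: [-0.0, 1.0, 0.009, -0.0]
contact_force: [0.2, -0.2, 0.1]
width: 0.0001
gripper_force: 0.0
```

>>> {"name": "drive_tool", "arguments": {"deltas": [{"linear":[15,35,0],"twist":0,"claw":0},{"linear":[30,70,0],"twist":0,"claw":0},{"linear":[45,105,0],"twist":0,"claw":0},{"linear":[60,140,0],"twist":0,"claw":0},{"linear":[75,175,0],"twist":0,"claw":0},{"linear":[90,210,0],"twist":0,"claw":0},{"linear":[105,245,0],"twist":0,"claw":0},{"linear":[118,277,0],"twist":0,"claw":0},{"linear":[118,277,-30],"twist":0,"claw":0},{"linear":[118,277,-60],"twist":0,"claw":0},{"linear":[118,277,-90],"twist":0,"claw":0},{"linear":[118,277,-100],"twist":0,"claw":0}]}}

```text
clock: 2.1
position: [0.4965, 0.1249, 0.2078]
ee_rot: [0.001, 1.0, 0.01, -0.004]
contact_force: [-0.8, -0.7, -0.4]
width: -0.0002
gripper_force: 0.0
```

Run:
```python
from h import *
from rig import sensors
import cv2
cv2.imwrite("pics/w1.png",eyes.get_image("wrist")[:,:,::-1])
m=eyes.camera_model("wrist");print(m)
s=sensors.get_state();print(s["position"],s["contact_force"])
o=np.array([.4792,-.0166,0]);u=np.array([-.0197,.9998,0]);x=np.array([.9998,.0197,0])
for n,a,b,z in [("knob",.022,.0835,.081),("face",.022,.0955,.064),("armend",.026,.0695,.105),("mid",.022,.042,.042)]:
    p=m["R"]@(o+a*x+b*u+[0,0,z])+m["t"];q=m["intrinsics"]@p;print(n,q[:2]/q[2])
```

```text
{'intrinsics': array([[373.6066,   0.    , 277.4825],
       [  0.    , 373.6066, 213.1375],
       [  0.    ,   0.    ,   1.    ]]), 'R': array([[ 0.0189, -0.9998,  0.0011],
       [-0.9584, -0.0178,  0.2848],
       [-0.2847, -0.0064, -0.9586]]), 't': array([0.1146, 0.4497, 0.4856])}
[0.4965 0.1247 0.2078] [-0.4615  0.8166  0.0452]
knob [357.4939 203.0336]
face [336.9236 197.2126]
armend [387.2192 206.6464]
mid [398.7653 190.5229]
```

View pics/w1.png

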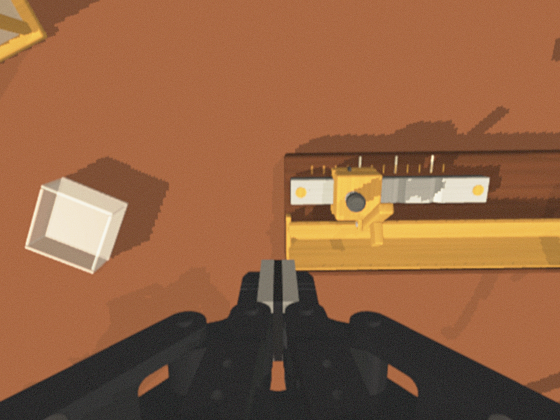

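The wrist view confirms the model: the knob is at (356, 202) against a predicted (357, 203). The arm stands up near (385, 208), and the path behind the stop is clear. I'm descending now.

>>> {"name": "drive_tool", "arguments": {"deltas": [{"linear":[3,0,-30],"twist":0,"claw":0},{"linear":[3,0,-60],"twist":0,"claw":0},{"linear":[3,0,-90],"twist":0,"claw":0},{"linear":[3,0,-115],"twist":0,"claw":0},{"linear":[3,0,-130],"twist":0,"claw":0},{"linear":[3,0,-140],"twist":0,"claw":0},{"linear":[3,0,-146],"twist":0,"claw":0},{"linear":[3,0,-146],"twist":0,"claw":0},{"linear":[3,0,-146],"twist":0,"claw":0}]}}

```text
clock: 2.9
position: [0.5037, 0.1249, 0.0673]
ee_rot: [-0.0, 1.0, 0.009, 0.001]
contact_force: [-0.3, 0.2, 0.5]
width: -0.0001
gripper_force: 0.0
```

>>> {"name": "drive_tool", "arguments": {"deltas": [{"linear":[0,-5,0],"twist":0,"claw":0},{"linear":[0,-10,0],"twist":0,"claw":0},{"linear":[0,-14,0],"twist":0,"claw":0},{"linear":[0,-18,0],"twist":0,"claw":0},{"linear":[0,-21,0],"twist":0,"claw":0},{"linear":[0,-24,0],"twist":0,"claw":0},{"linear":[0,-24,0],"twist":0,"claw":0},{"linear":[0,-24,0],"twist":0,"claw":0}]}}

```text
clock: 3.57
position: [0.5026, 0.1006, 0.0663]
ee_rot: [0.0, 1.0, 0.009, -0.0]
contact_force: [0.4, -0.2, -0.6]
width: 0.0001
gripper_force: 0.0
```

>>> {"name": "drive_tool", "arguments": {"deltas": [{"linear":[-2,0,-3],"twist":0,"claw":0},{"linear":[-2,-1,-5],"twist":0,"claw":0},{"linear":[-2,-2,-5],"twist":0,"claw":0},{"linear":[-2,-3,-5],"twist":0,"claw":0},{"linear":[-2,-4,-5],"twist":0,"claw":0},{"linear":[-2,-5,-5],"twist":0,"claw":0},{"linear":[-2,-6,-5],"twist":0,"claw":0},{"linear":[-2,-7,-5],"twist":0,"claw":0},{"linear":[-2,-8,-5],"twist":0,"claw":0},{"linear":[-2,-8,-5],"twist":0,"claw":0}]}}

```text
clock: 4.4
position: [0.5008, 0.0935, 0.0614]
ee_rot: [-0.001, 1.0, 0.009, 0.0]
contact_force: [1.2, 3.4, -0.4]
width: 0.0002
gripper_force: 2.0
```

>>> {"name": "drive_tool", "arguments": {"deltas": [{"linear":[0,-1,0],"twist":0,"claw":0},{"linear":[0,-2,0],"twist":0,"claw":0},{"linear":[0,-3,0],"twist":0,"claw":0},{"linear":[0,-4,0],"twist":0,"claw":0},{"linear":[0,-4,0],"twist":0,"claw":0}]}}

```text
clock: 4.82
position: [0.5009, 0.0896, 0.0614]
ee_rot: [-0.001, 1.0, 0.009, 0.0]
contact_force: [-0.1, 3.9, 0.2]
width: -0.0002
gripper_force: 2.2
```

>>> {"name": "drive_tool", "arguments": {"deltas": [{"linear":[0,-1,0],"twist":0,"claw":0},{"linear":[0,-2,0],"twist":0,"claw":0},{"linear":[0,-3,0],"twist":0,"claw":0},{"linear":[0,-3,0],"twist":0,"claw":0}]}}

```text
clock: 5.15
position: [0.5009, 0.0858, 0.0614]
ee_rot: [0.0, 1.0, 0.01, 0.0]
contact_force: [1.3, 1.3, -0.1]
width: 0.0002
gripper_force: 0.8
```

>>> {"name": "drive_tool", "arguments": {"deltas": [{"linear":[0,-1,0],"twist":0,"claw":0},{"linear":[0,-2,0],"twist":0,"claw":0},{"linear":[0,-2,0],"twist":0,"claw":0}]}}

```text
clock: 5.4
position: [0.5007, 0.0832, 0.0613]
ee_rot: [0.001, 1.0, 0.01, -0.0]
contact_force: [-0.3, 0.7, -0.0]
width: -0.0002
gripper_force: 0.0
```

>>> {"name": "drive_tool", "arguments": {"deltas": [{"linear":[0,-1,0],"twist":0,"claw":0},{"linear":[0,-2,0],"twist":0,"claw":0},{"linear":[0,-2,0],"twist":0,"claw":0}]}}

```text
clock: 5.65
position: [0.5006, 0.0818, 0.0613]
ee_rot: [-0.0, 1.0, 0.009, -0.0]
contact_force: [0.4, 2.0, 0.7]
width: -0.0004
gripper_force: 0.9
```

>>> {"name": "drive_tool", "arguments": {"deltas": [{"linear":[0,-1,0],"twist":0,"claw":0},{"linear":[0,-2,0],"twist":0,"claw":0},{"linear":[0,-2,0],"twist":0,"claw":0}]}}

```text
clock: 5.9
position: [0.5006, 0.0812, 0.0614]
ee_rot: [-0.001, 1.0, 0.009, 0.0]
contact_force: [0.8, 6.4, 1.0]
width: 0.0003
gripper_force: 3.5
```

The stop has dropped into the outer notch at TCP y≈0.082, so the middle notch should come at about 0.052. I'm pushing it out.

>>> {"name": "drive_tool", "arguments": {"deltas": [{"linear":[0,-1,0],"twist":0,"claw":0},{"linear":[0,-1,0],"twist":0,"claw":0},{"linear":[0,-2,0],"twist":0,"claw":0},{"linear":[0,-2,0],"twist":0,"claw":0}]}}

```text
clock: 6.23
position: [0.5007, 0.0804, 0.0614]
ee_rot: [-0.002, 1.0, 0.008, 0.0]
contact_force: [0.1, 10.3, 0.6]
width: 0.0
gripper_force: 5.3
```

>>> {"name": "drive_tool", "arguments": {"deltas": [{"linear":[0,-1,0],"twist":0,"claw":0},{"linear":[0,-1,0],"twist":0,"claw":0},{"linear":[0,-2,0],"twist":0,"claw":0},{"linear":[0,-2,0],"twist":0,"claw":0}]}}

```text
clock: 6.57
position: [0.5007, 0.0781, 0.0614]
ee_rot: [-0.002, 1.0, 0.009, 0.0]
contact_force: [0.7, 6.0, 0.4]
width: 0.0
gripper_force: 3.0
```

It's out of the outer notch. I'm sliding it on.

>>> {"name": "drive_tool", "arguments": {"deltas": [{"linear":[0,-1,0],"twist":0,"claw":0},{"linear":[0,-2,0],"twist":0,"claw":0},{"linear":[0,-3,0],"twist":0,"claw":0},{"linear":[0,-4,0],"twist":0,"claw":0},{"linear":[0,-5,0],"twist":0,"claw":0},{"linear":[0,-6,0],"twist":0,"claw":0},{"linear":[0,-7,0],"twist":0,"claw":0},{"linear":[0,-8,0],"twist":0,"claw":0},{"linear":[0,-9,0],"twist":0,"claw":0},{"linear":[0,-10,0],"twist":0,"claw":0},{"linear":[0,-11,0],"twist":0,"claw":0},{"linear":[0,-12,0],"twist":0,"claw":0}]}}

```text
clock: 7.57
position: [0.5011, 0.0648, 0.0614]
ee_rot: [-0.001, 1.0, 0.009, 0.001]
contact_force: [1.0, 6.1, 0.6]
width: -0.0004
gripper_force: 2.8
```

>>> {"name": "drive_tool", "arguments": {"deltas": [{"linear":[0,-1,0],"twist":0,"claw":0},{"linear":[0,-2,0],"twist":0,"claw":0},{"linear":[0,-3,0],"twist":0,"claw":0},{"linear":[0,-4,0],"twist":0,"claw":0},{"linear":[0,-5,0],"twist":0,"claw":0},{"linear":[0,-5,0],"twist":0,"claw":0}]}}

```text
clock: 8.07
position: [0.5013, 0.0593, 0.0614]
ee_rot: [-0.0, 1.0, 0.009, 0.001]
contact_force: [0.7, 3.1, -0.2]
width: 0.0007
gripper_force: 1.8
```

>>> {"name": "drive_tool", "arguments": {"deltas": [{"linear":[0,-1,0],"twist":0,"claw":0},{"linear":[0,-2,0],"twist":0,"claw":0},{"linear":[0,-2,0],"twist":0,"claw":0}]}}

```text
clock: 8.32
position: [0.5013, 0.0572, 0.0614]
ee_rot: [-0.0, 1.0, 0.009, 0.001]
contact_force: [2.3, 3.5, -1.1]
width: -0.0001
gripper_force: 1.9
```

>>> {"name": "drive_tool", "arguments": {"deltas": [{"linear":[0,-1,0],"twist":0,"claw":0},{"linear":[0,-2,0],"twist":0,"claw":0},{"linear":[0,-2,0],"twist":0,"claw":0}]}}

```text
clock: 8.57
position: [0.5007, 0.0543, 0.0614]
ee_rot: [0.001, 1.0, 0.01, -0.0]
contact_force: [0.3, 0.9, 0.6]
width: 0.0
gripper_force: 0.4
```

The force has fallen away at y≈0.054, as it did at the outer notch. I'm backing off and rising to check.

>>> {"name": "drive_tool", "arguments": {"deltas": [{"linear":[0,5,0],"twist":0,"claw":0},{"linear":[0,15,0],"twist":0,"claw":0},{"linear":[0,30,0],"twist":0,"claw":0},{"linear":[0,40,30],"twist":0,"claw":0},{"linear":[0,40,65],"twist":0,"claw":0},{"linear":[0,40,100],"twist":0,"claw":0},{"linear":[0,40,130],"twist":0,"claw":0},{"linear":[0,40,130],"twist":0,"claw":0},{"linear":[0,40,130],"twist":0,"claw":0}]}}

```text
clock: 9.32
position: [0.5013, 0.0953, 0.1931]
ee_rot: [0.0, 1.0, 0.01, 0.002]
contact_force: [-0.1, -0.6, -1.6]
width: -0.0001
gripper_force: 0.0
```

Run:
```python
from h import *
from rig import sensors
import cv2
im=eyes.get_image("wrist")[:,:,::-1]
m=eyes.camera_model("wrist")
print(sensors.get_state()["position"])
o=np.array([.4792,-.0166,0]);u=np.array([-.0197,.9998,0]);x=np.array([.9998,.0197,0])
for n,a,b,z in [("knob",.022,.042,.081),("face",.022,.054,.064),("armend",.026,.028,.105),("railL",.022,.13,.042),("railR",.022,-.03,.042)]:
    p=m["R"]@(o+a*x+b*u+[0,0,z])+m["t"];q=m["intrinsics"]@p;print(n,q[:2]/q[2])
cv2.imwrite("pics/w2.png",cv2.resize(im[110:310,240:510],None,fx=2.9,fy=2.9,interpolation=cv2.INTER_CUBIC))
```

```text
[0.5001 0.0951 0.1915]
knob [379.9516 215.0621]
face [356.8916 208.4038]
armend [413.9711 219.8178]
railL [252.5681 200.9682]
railR [459.8728 200.8066]
```

View pics/w2.png

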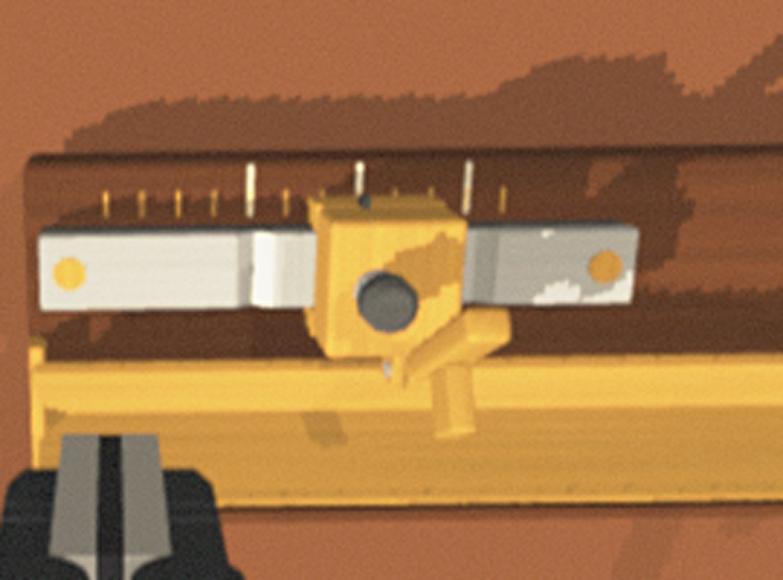

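The rail ends match the prediction (253 and 460). The knob at (373, 213) is about 6 px short of the predicted 380, so the stop is roughly 3 mm short of the notch centre, at the edge of the draw-in. I'm going back down for a gentle finishing push.

>>> {"name": "drive_tool", "arguments": {"deltas": [{"linear":[0,0,-35],"twist":0,"claw":0},{"linear":[0,0,-70],"twist":0,"claw":0},{"linear":[0,0,-105],"twist":0,"claw":0},{"linear":[0,0,-130],"twist":0,"claw":0},{"linear":[0,-10,-130],"twist":0,"claw":0},{"linear":[0,-22,-130],"twist":0,"claw":0},{"linear":[0,-32,-130],"twist":0,"claw":0},{"linear":[0,-37,-130],"twist":0,"claw":0},{"linear":[0,-39,-130],"twist":0,"claw":0},{"linear":[0,-39,-130],"twist":0,"claw":0}]}}

```text
clock: 10.2
position: [0.5016, 0.0549, 0.0627]
ee_rot: [0.0, 1.0, 0.009, 0.001]
contact_force: [0.8, -0.6, 0.4]
width: -0.0
gripper_force: 0.0
```

>>> {"name": "drive_tool", "arguments": {"deltas": [{"linear":[0,-1,0],"twist":0,"claw":0},{"linear":[0,-2,0],"twist":0,"claw":0},{"linear":[0,-2,0],"twist":0,"claw":0}]}}

```text
clock: 10.45
position: [0.5009, 0.054, 0.0618]
ee_rot: [-0.0, 1.0, 0.009, 0.0]
contact_force: [-0.5, -0.0, -0.1]
width: -0.0
gripper_force: 0.0
```

>>> {"name": "drive_tool", "arguments": {"deltas": [{"linear":[0,-1,0],"twist":0,"claw":0},{"linear":[0,-1,0],"twist":0,"claw":0}]}}

```text
clock: 10.62
position: [0.5008, 0.0531, 0.0615]
ee_rot: [-0.0, 1.0, 0.009, 0.0]
contact_force: [0.8, 1.1, 0.7]
width: -0.0002
gripper_force: 0.3
```

>>> {"name": "drive_tool", "arguments": {"deltas": [{"linear":[0,-1,0],"twist":0,"claw":0},{"linear":[0,-1,0],"twist":0,"claw":0}]}}

```text
clock: 10.78
position: [0.5007, 0.0519, 0.0613]
ee_rot: [0.0, 1.0, 0.009, 0.0]
contact_force: [0.6, 1.1, 0.6]
width: 0.0001
gripper_force: 0.4
```

>>> {"name": "drive_tool", "arguments": {"deltas": [{"linear":[0,-0.5,0],"twist":0,"claw":0},{"linear":[0,-0.5,0],"twist":0,"claw":0},{"linear":[0,-0.5,0],"twist":0,"claw":0}]}}

```text
clock: 11.03
position: [0.5007, 0.0517, 0.0613]
ee_rot: [-0.0, 1.0, 0.009, 0.0]
contact_force: [-0.0, 2.5, 0.4]
width: -0.0004
gripper_force: 1.4
```

>>> {"name": "drive_tool", "arguments": {"deltas": [{"linear":[0,-0.5,0],"twist":0,"claw":0},{"linear":[0,-0.5,0],"twist":0,"claw":0},{"linear":[0,-0.5,0],"twist":0,"claw":0}]}}

```text
clock: 11.28
position: [0.5007, 0.0515, 0.0614]
ee_rot: [-0.001, 1.0, 0.009, 0.0]
contact_force: [1.3, 5.3, 0.8]
width: 0.0005
gripper_force: 2.5
```

>>> {"name": "drive_tool", "arguments": {"deltas": [{"linear":[0,5,0],"twist":0,"claw":0},{"linear":[0,15,0],"twist":0,"claw":0},{"linear":[0,30,0],"twist":0,"claw":0},{"linear":[0,43,30],"twist":0,"claw":0},{"linear":[0,43,65],"twist":0,"claw":0},{"linear":[0,43,100],"twist":0,"claw":0},{"linear":[0,43,130],"twist":0,"claw":0},{"linear":[0,43,130],"twist":0,"claw":0},{"linear":[0,43,130],"twist":0,"claw":0}]}}

```text
clock: 12.03
position: [0.5016, 0.0941, 0.1931]
ee_rot: [0.0, 1.0, 0.01, 0.002]
contact_force: [-0.0, -0.4, -0.2]
width: -0.0
gripper_force: 0.0
```

Run:
```python
from h import *
from rig import sensors
import cv2
im=eyes.get_image("wrist")[:,:,::-1]
m=eyes.camera_model("wrist")
print(sensors.get_state()["position"])
o=np.array([.4792,-.0166,0]);u=np.array([-.0197,.9998,0]);x=np.array([.9998,.0197,0])
for n,a,b,z in [("knob",.022,.042,.081),("face",.022,.054,.064),("facebot",.022,.054,.042),("armend",.026,.028,.105),("railL",.022,.13,.042),("railR",.022,-.03,.042)]:
    p=m["R"]@(o+a*x+b*u+[0,0,z])+m["t"];q=m["intrinsics"]@p;q=q[:2]/q[2];print(n,q,(q-[240,110])*2.9)
cv2.imwrite("pics/w3.png",cv2.resize(im[110:310,240:510],None,fx=2.9,fy=2.9,interpolation=cv2.INTER_CUBIC))
```

```text
[0.5003 0.094  0.1914]
knob [378.1487 215.4562] [400.6314 305.8231]
face [355.1987 208.7855] [334.0764 286.4779]
facebot [349.4746 201.257 ] [317.4764 264.6454]
armend [411.9751 220.2354] [498.7276 319.6826]
railL [251.0131 201.343 ] [ 31.938  264.8946]
railR [458.2616 201.1621] [632.9587 264.37  ]
```

View pics/w3.png

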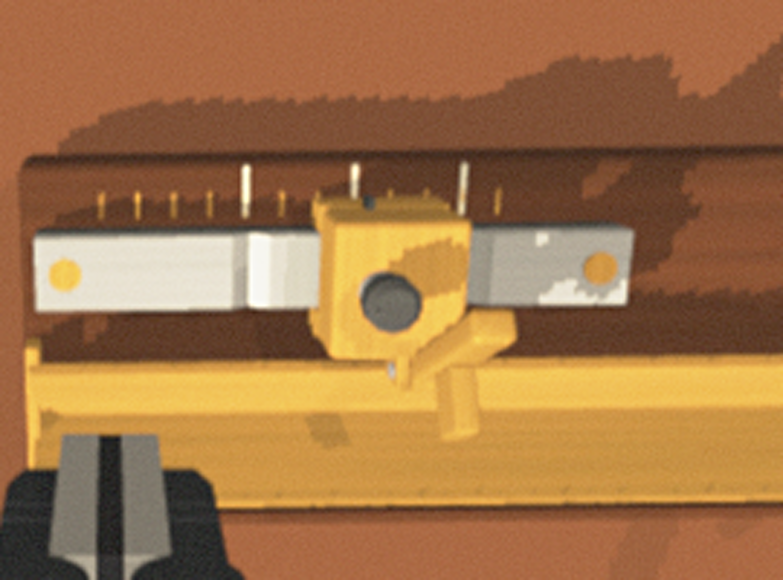

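The stop has moved 2.6 mm further. The face foot is now at crop x≈320 against a predicted 317, which is cutter y≈0.054, and the force pattern repeats exactly 30 mm from the outer notch, so it is seated in the middle notch. The arm end is near (495, 322), as predicted. I'm now going to the arm's far (+x) side to tip it.

>>> {"name": "drive_tool", "arguments": {"deltas": [{"linear":[20,-20,0],"twist":0,"claw":0},{"linear":[40,-45,0],"twist":0,"claw":0},{"linear":[40,-70,0],"twist":0,"claw":0},{"linear":[40,-89,0],"twist":0,"claw":0},{"linear":[40,-89,0],"twist":0,"claw":0},{"linear":[40,-89,-30],"twist":0,"claw":0},{"linear":[40,-89,-60],"twist":0,"claw":0},{"linear":[40,-89,-80],"twist":0,"claw":0},{"linear":[40,-89,-93],"twist":0,"claw":0},{"linear":[40,-89,-93],"twist":0,"claw":0},{"linear":[40,-89,-93],"twist":0,"claw":0}]}}

```text
clock: 13.0
position: [0.5392, 0.0056, 0.0967]
ee_rot: [-0.0, 1.0, 0.01, -0.002]
contact_force: [-0.9, -0.6, 1.5]
width: 0.0001
gripper_force: 0.0
```

Run:
```python
from h import *
from rig import sensors
import cv2
im=eyes.get_image("wrist")[:,:,::-1]
print(sensors.get_state()["position"])
cv2.imwrite("pics/w4.png",im)
```

```text
[0.5403 0.0054 0.0979]
```

View pics/w4.png

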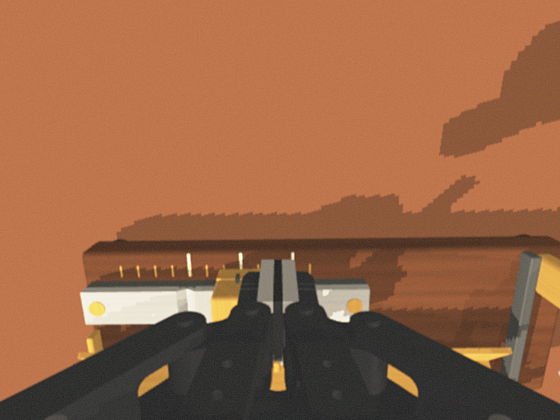

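The fingertips (278, 265) stand on the far side of the stop, in line with the arm, and the knife lever is well off to the right. I'm pushing along −x.

>>> {"name": "drive_tool", "arguments": {"deltas": [{"linear":[-3,0,0],"twist":0,"claw":0},{"linear":[-6,0,0],"twist":0,"claw":0},{"linear":[-9,0,0],"twist":0,"claw":0},{"linear":[-12,0,0],"twist":0,"claw":0},{"linear":[-15,0,0],"twist":0,"claw":0},{"linear":[-18,0,0],"twist":0,"claw":0},{"linear":[-21,0,0],"twist":0,"claw":0},{"linear":[-24,0,0],"twist":0,"claw":0}]}}

```text
clock: 13.72
position: [0.5166, 0.0048, 0.0985]
ee_rot: [0.0, 1.0, 0.009, 0.0]
contact_force: [0.9, 0.4, -0.3]
width: 0.0002
gripper_force: 0.2
```

>>> {"name": "drive_tool", "arguments": {"deltas": [{"linear":[-3,0,0],"twist":0,"claw":0},{"linear":[-6,0,0],"twist":0,"claw":0},{"linear":[-9,0,0],"twist":0,"claw":0},{"linear":[-12,0,0],"twist":0,"claw":0}]}}

```text
clock: 14.05
position: [0.5043, 0.0048, 0.0983]
ee_rot: [0.0, 1.0, 0.009, -0.0]
contact_force: [-0.3, 0.7, -0.0]
width: 0.0002
gripper_force: 0.1
```

>>> {"name": "drive_tool", "arguments": {"deltas": [{"linear":[-3,0,0],"twist":0,"claw":0},{"linear":[-6,0,0],"twist":0,"claw":0},{"linear":[-9,0,0],"twist":0,"claw":0},{"linear":[-12,0,0],"twist":0,"claw":0}]}}

```text
clock: 14.38
position: [0.4923, 0.0049, 0.0983]
ee_rot: [0.0, 1.0, 0.009, -0.0]
contact_force: [-0.7, -0.7, 1.3]
width: -0.0001
gripper_force: 0.0
```

>>> {"name": "drive_tool", "arguments": {"deltas": [{"linear":[-3,0,0],"twist":0,"claw":0},{"linear":[-6,0,0],"twist":0,"claw":0},{"linear":[-9,0,0],"twist":0,"claw":0},{"linear":[-12,0,0],"twist":0,"claw":0}]}}

```text
clock: 14.72
position: [0.4803, 0.0048, 0.0983]
ee_rot: [0.0, 1.0, 0.009, -0.0]
contact_force: [-1.1, -1.0, -0.2]
width: 0.0001
gripper_force: 0.0
```

>>> {"name": "drive_tool", "arguments": {"deltas": [{"linear":[-3,0,0],"twist":0,"claw":0},{"linear":[-6,0,0],"twist":0,"claw":0},{"linear":[-9,0,0],"twist":0,"claw":0},{"linear":[-12,0,0],"twist":0,"claw":0},{"linear":[-15,0,0],"twist":0,"claw":0},{"linear":[-15,0,0],"twist":0,"claw":0},{"linear":[-15,0,0],"twist":0,"claw":0}]}}

```text
clock: 15.3
position: [0.4656, 0.0048, 0.0984]
ee_rot: [0.0, 1.0, 0.009, 0.0]
contact_force: [0.3, 1.3, 0.3]
width: -0.0001
gripper_force: 0.0
```

>>> {"name": "drive_tool", "arguments": {"deltas": [{"linear":[0,0,20],"twist":0,"claw":0},{"linear":[0,0,50],"twist":0,"claw":0},{"linear":[0,20,85],"twist":0,"claw":0},{"linear":[0,45,100],"twist":0,"claw":0},{"linear":[0,70,100],"twist":0,"claw":0},{"linear":[20,95,100],"twist":0,"claw":0},{"linear":[35,110,100],"twist":0,"claw":0},{"linear":[35,110,100],"twist":0,"claw":0},{"linear":[35,110,100],"twist":0,"claw":0}]}}

```text
clock: 16.05
position: [0.5011, 0.1155, 0.1981]
ee_rot: [0.0, 1.0, 0.01, -0.0]
contact_force: [-0.3, -1.5, -0.5]
width: -0.0
gripper_force: 0.0
```

Run:
```python
from h import *
from rig import sensors
import cv2
im=eyes.get_image("wrist")[:,:,::-1]
print(sensors.get_state()["position"])
cv2.imwrite("pics/w5.png",cv2.resize(im[110:310,250:520],None,fx=2.9,fy=2.9,interpolation=cv2.INTER_CUBIC))
```

```text
[0.5003 0.1148 0.198 ]
```

View pics/w5.png

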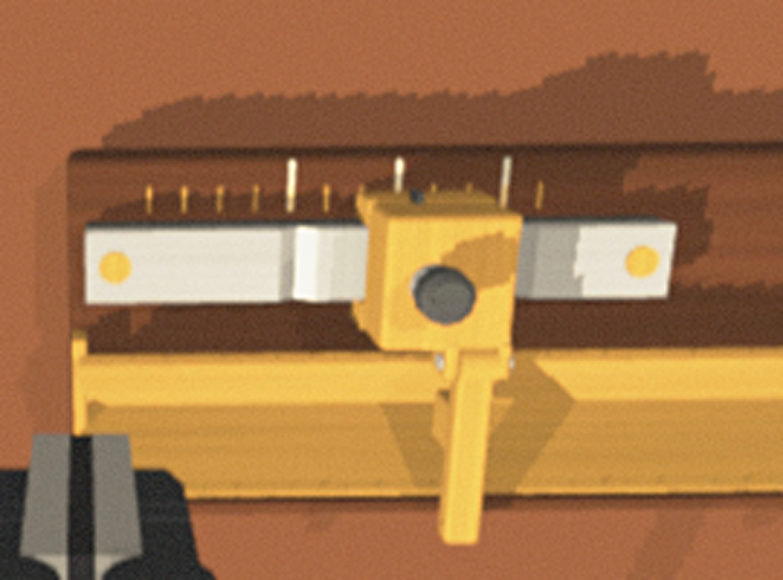

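The arm lies across the trough, with its end at (460, 540) past the rim and about 51 mm visible, so it is level. The stop's face foot is at y=0.054, which is the middle notch. The hand is clear.

```bash
python3 -c "
from rig import manip;print(manip.sign_off())"
```

```text
the job is handed in; nothing more can be done
None
```

The length stop is in the middle notch, the stop arm lies level across the trough and the hand is clear; I handed the job in at about 16 s, but the sign-off returned no verdict.

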